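# Photograph the remaining three sides of a meter on a turntable

## Robot

A 6-joint arm with a two-finger parallel gripper is mounted at the origin on a cart in front of the work surface, level with it; the furniture and walls round the work are solid. World frame = base frame: x ahead of the robot, y to its left, z up, the work surface at z = 0. Lengths are in m, angles in rad, forces in N, time in s.
With the tool pointing down it reaches from about 0.325 to 0.925 m from the base axis. Payload 3.1 kg.
Tool frame: the origin (TCP) lies between the finger pads; the fingertips stand 14 mm ahead of it and the grasp point (between the pads) lies 5 mm behind it; z points along the fingers, y is the line along which they close (so a half turn about z gives the same grasp; the last joint's range is limited). The gripper opens to 85 mm and grips with 20 to 120 N. Pads are 22 mm wide; open, the fingers measure 114 mm over their backs; the gripper's body (76 mm by 85 mm) begins 54 mm behind the grasp point. The pads swing forward as they close: fully open they stand 13 mm farther back than shut.
Start: joints at [-1.359, 0.217, 1.613, -0, 1.311, -0.112], TCP at [0.199, -0.593, 0.245] pointing down, gripper open.
Joint ranges: [-2.75, 2.75], [-0.78, 2.1], [0.31, 2.55], [-1.13, 4.27], [0.13, 2.63], [-2.58, 2.58]. Speed limits (rad/s): [2.79, 2.79, 3.14, 3.14, 3.14, 3.14].

## Interface

Orientations are given as a 3x3 rotation matrix whose columns are the frame's x, y, z axes.
In Python, from plant import ctrl gives the robot as it stands.
- The arm moves only by the tool step_arm, never from a script. Its argument "steps" is a list of rows, each a list of 7 numbers: the opening, from 0 (shut) to 1 (fully open), then the shift along the tool's x, y, z each as a share of 0.4 m, from -1 to 1, then the turn, a rotation vector about the tool's x, y, z each as a share of pi rad, from -1 to 1. A call has 1 to 8 rows; each row is the pose to reach, as a shift and turn from the pose commanded when the call began, along the tool's axes at that moment, turning the shorter way round; what a row does not reach only later rows make up. A row lasts 1/8 s, in which the tool goes at most 62.5 mm and 10.7 degrees, less where a joint would pass 70% of its speed; a pose out of reach is approached as far as the arm can. A call with a number of a shift or a turn outside -1 to 1 is refused whole. A call with a gripper value outside its range is refused whole. The fingers move at their own pace and stop on an object; "grip_force" is the grip in N (left out, the last holds). Time passes only in rows, so rows that repeat a pose let the fingers close. It gives the time, the measured TCP pose, the force, the opening and the grip force at its end, in the units of the state.
- ctrl.get_state(): the state, without advancing time (a new reading comes with each control period).
- ctrl.camera(name): name is "side" or "top" or "wrist"; returns a dict with "pixels" (420x560x3 uint8, red, green, blue), "depth" (420x560 float32, m along the optical axis (not along the pixel's ray), 0 where there is no reading), "mtx" (3x3 intrinsics, pixels), "world_from_camera" (4x4, takes a point from camera to world coordinates). Camera axes: x right, y up, looking along -z (the intrinsics and any distortion apply to the point x, -y, -z); pixel columns grow to the right and rows downward; lengths in m; the calibration is good to about 2 mm. The wrist camera is an equidistant fisheye: a pixel r from the principal point sees the ray r / f radians off the axis. A picture is of the moment at which its call begins.
- ctrl.finish_job(): hands the job in; it is judged then, once.
The state is a dict: "time_s": time; "joint_pos": joint angles; "joint_vel": joint speeds; "joint_torque": joint torques, N m; "ee_pos": TCP position; "tcp_rot": TCP orientation; "contact_force": force on the tool from outside, world axes, zero at the start; "torque": the same for the moment, N m; "grip_width": finger opening in m; "grip_force": force on a finger pad.
Only numpy, scipy, OpenCV 4.12 (cv2) and the standard library are available. Lean on these libraries where they do the work, as an engineer would, in place of code of your own. Each camera call takes 0.05 s, during which the arm holds its last target. There are 200 camera calls.

## Task

The wooden meter on the turntable has already been photographed from the front (white mark); the camera takes its pictures by itself when a mark has stood at the pointer for a moment. Without touching the meter or throwing it out of its holders, turn the turntable by its posts so that first the yellow, then the red, then the blue mark lines up with the black pointer in front of the camera, letting it rest there for at least half a second each time. Then, with the blue mark still at the pointer, push the red button fully down to close the series (not before), let go of it, and leave the mug and the flux bottle where they are.

Things in the scene. Friction and masses are not known exactly. Their poses are not given: they have to be found in the camera images.
- stand: fixed photo stand: a round grey base, 244 mm in diameter and 15 mm high, origin at the centre of its underside, which lies on the turntable's axis. Its x axis points to the black pointer and on to the small black camera (62 mm wide, top at 109 mm height) whose centre stands 212 mm from the axis on a flat outrigger
- turntable (a joint): angle of the aluminium turntable, anticlockwise from above, counted from the start (rad; read the marks for its true bearing). Turns freely both ways, stays where left (1 N at a post moves it). Anticlockwise brings white, yellow, red, blue to the pointer in this order; white starts within 35 degrees of it. Disc 224 mm in diameter, top 28 mm above the bench
- pointer (a point): tip of the black pointer, a 6 mm wide blade that hangs just over the rim of the disc on the camera's side, 105 mm from the axis and 31 mm above the bench
- white_mark (a point): white radial bar (10 mm wide, 38 mm long) on the disc, beneath the meter's front; this point lies 105 mm from the axis
- yellow_mark (a point): yellow radial bar on the disc, a quarter turn clockwise from the white one (seen from above); point 105 mm from the axis
- red_mark (a point): red radial bar on the disc, across the disc from the white one; point 105 mm from the axis
- blue_mark (a point): blue radial bar on the disc, across the disc from the yellow one; point 105 mm from the axis
- meter: plywood meter, 63 x 101 mm and 84 mm high, standing loose between four 14 mm high corner holders in the middle of the disc, which turn it along; origin at the centre of its underside, its top at 112 mm above the bench. Not to be touched
- shutter (a joint): travel of the red button (m): 0 up, 0.006 fully down; it springs back, 4 N holds it down. It counts as pressed from 0.004
- shutter_top (a point): centre of the top face of the red button, 30 mm in diameter, on a black housing that is fixed to the bench
- mug: striped mug, 86 x 120 x 90 mm, a loose bystander; origin at the centre of its underside
- flux: small amber flux bottle, 28 mm in diameter, 98 mm high, a loose bystander; origin at the centre of its underside
- post0 (a point): top centre of one of four alike upright steel posts on the disc, 12 mm thick, standing 78 mm above the disc (top at 106 mm above the bench), 94 mm from the axis, between two marks (red and yellow)
- post1 (a point): top centre of one of four alike upright steel posts on the disc, 12 mm thick, standing 78 mm above the disc (top at 106 mm above the bench), 94 mm from the axis, between two marks (yellow and white)
- post2 (a point): top centre of one of four alike upright steel posts on the disc, 12 mm thick, standing 78 mm above the disc (top at 106 mm above the bench), 94 mm from the axis, between two marks (white and blue)
- post3 (a point): top centre of one of four alike upright steel posts on the disc, 12 mm thick, standing 78 mm above the disc (top at 106 mm above the bench), 94 mm from the axis, between two marks (blue and red)

How it is judged:
By the outcome, as a careful person would: the job done as asked, in the order asked, and still so for the second after the job is handed in, with the robot touching nothing.
It also fails if it takes over 64 s, if anything falls off the work surface, if the arm or the gripper's body presses on something with over 40 N, if the wrist force passes 120 N, or if a joint passes its speed limit or range.

## Working session

There is one attempt and no reset: what is moved stays moved. The work goes in short steps, Python scripts to look and compute and a tool call to move; the robot and the scene stay as the last step left them, time stands still between calls to the robot, and variables do not carry over. Pictures are saved under pics/ and viewed, at most 10 in all, crops included, and the job is handed in when it is done.

Besides the shell and the picture viewer there is one more tool, called after ">>>" as name(argument=value, ...) on one line, values as JSON. step_arm: Moves the arm, as the interface text tells. Its arguments: {"type":"object","properties":{"steps":{"type":"array","items":{"type":"array","items":{"type":"number"}}},"grip_force":{"type":"number"}},"required":["steps"]}

```bash
ls; mkdir -p pics
cat > h.py <<'E'
import numpy as np, cv2
from plant import ctrl
def px2w(c,u,v,z=None):
    K=c['mtx'];T=c['world_from_camera']
    d=np.array([(u-K[0,2])/K[0,0],-(v-K[1,2])/K[1,1],-1.])
    if z is None: return T[:3,:3]@(d*c['depth'][int(v),int(u)])+T[:3,3]
    r=T[:3,:3]@d; return T[:3,3]+r*(z-T[2,3])/r[2]
def w2px(c,p):
    K=c['mtx'];T=c['world_from_camera']
    q=T[:3,:3].T@(np.array(p)-T[:3,3]); return K[0,2]+K[0,0]*q[0]/-q[2], K[1,2]+K[1,1]*q[1]/q[2]
E
python3 - <<'E'
from h import *
for n in('top','side'):
    c=ctrl.camera(n); cv2.imwrite(f'pics/{n}0.png',c['pixels'][:,:,::-1]); np.save(f'pics/{n}0.npy',c,allow_pickle=True)
    print(c['mtx'],c['world_from_camera'])
s=ctrl.get_state();print(s['time_s'],s['ee_pos'],s['tcp_rot'])
E
```

```text
pics
[[509.02270124   0.         280.29458724]
 [  0.         509.02270124 209.6538399 ]
 [  0.           0.           1.        ]] [[-0.00341998  0.99364992 -0.11246393  0.46317019]
 [-0.99990968 -0.00193622  0.01329982 -0.22208593]
 [ 0.01299761  0.11249926  0.9935668   1.3392146 ]
 [ 0.          0.          0.          1.        ]]
[[450.11966406   0.         286.0459676 ]
 [  0.         450.11966406 210.80239636]
 [  0.           0.           1.        ]] [[ 0.94135377  0.18939565 -0.27925325  0.33905312]
 [-0.33711773  0.56300397 -0.75457151 -0.95615986]
 [ 0.01430812  0.80445995  0.59383454  0.66800053]
 [ 0.          0.          0.          1.        ]]
0.1 [ 0.19873512 -0.59182022  0.2440938 ] [[ 9.48031564e-01  3.18175965e-01 -4.57157569e-04]
 [ 3.18176196e-01 -9.48029171e-01  2.14478690e-03]
 [ 2.49020931e-04 -2.17878234e-03 -9.99997595e-01]]
```

View pics/top0.png

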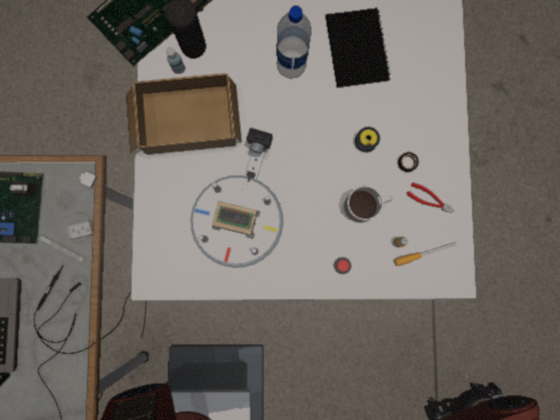

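View pics/side0.png

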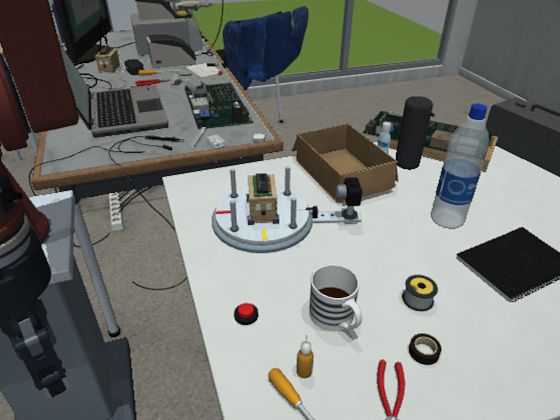

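The top view shows the disc around (237,222), with the pointer near (250,177). Yellow is at (270,229), red at (227,254), blue at (202,212), and the button at (343,265). The mug is at (363,204) and the flux at (400,241).

Run:
```python
from h import *
c=np.load('pics/top0.npy',allow_pickle=True).item()
im=c['pixels'][:,:,::-1]
cv2.imwrite('pics/crop1.png',cv2.resize(im[120:280,180:300],None,fx=3.75*1.0,fy=3.75,interpolation=cv2.INTER_CUBIC))
for n,u,v,z in [('ptr',250,177,.031),('yel',270,229,.028),('red',227.5,254,.028),('blue',202,212,.028),('cam',260,136,.109),('btn',343,265,None),('btn',343,265,.03),('p',217,189,.106),('p',267,201,.106),('p',254,251,.106),('p',205,239,.106),('mug',363,204,None),('flux',400,241,None)]:
    print(n,px2w(c,u,v,z).round(4))
```

```text
ptr [ 0.697 -0.161  0.031]
yel [ 0.5614 -0.2129  0.028 ]
red [ 0.4974 -0.1039  0.028 ]
blue [ 0.6059 -0.0371  0.028 ]
cam [ 0.7857 -0.189   0.109 ]
btn [ 0.4684 -0.4002  0.0266]
btn [ 0.4684 -0.3997  0.03  ]
p [ 0.6539 -0.084   0.106 ]
p [ 0.6241 -0.2062  0.106 ]
p [ 0.5024 -0.1748  0.106 ]
p [ 0.5317 -0.0563  0.106 ]
mug [ 0.6253 -0.4539  0.0334]
flux [ 0.5277 -0.5397  0.0634]
```

View pics/crop1.png

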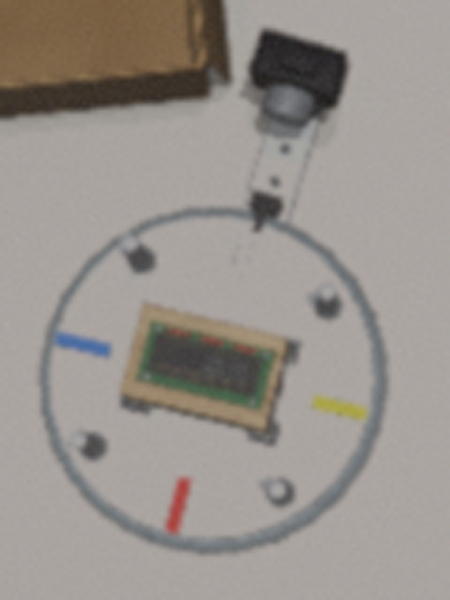

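```bash
cat >> h.py <<'E'
def marks(c):
    im=c['pixels'][120:285,180:300].astype(int); R,G,B=im[...,0],im[...,1],im[...,2]
    o={}
    for n,m in (('yel',(R-B>60)&(G-B>50)&(G>R*.8)),('red',(R-G>70)&(R-B>70)),('blue',(B-R>60))):
        k,l,st,ce=cv2.connectedComponentsWithStats(m.astype(np.uint8))
        if k<2: continue
        i=1+st[1:,4].argmax(); o[n]=(px2w(c,ce[i][0]+180,ce[i][1]+120,.0285)[:2],st[i,4])
    return o
def brg(p,q): return np.degrees(np.arctan2(q[1]-p[1],q[0]-p[0]))
E
python3 - <<'E'
from h import *
c=np.load('pics/top0.npy',allow_pickle=True).item()
m=marks(c)
for k,v in m.items(): print(k,v[0].round(4),v[1])
C=(m['yel'][0]+m['blue'][0])/2; print('C',C,'halfdist',np.linalg.norm(m['yel'][0]-C),np.linalg.norm(m['red'][0]-C))
for n in m: print(n,brg(C,m[n][0]))
print('ptr',brg(C,px2w(c,180+257/3.75,120+229/3.75,.031)),np.linalg.norm(px2w(c,180+257/3.75,120+229/3.75,.031)[:2]-C))
print('cam',brg(C,px2w(c,180+300/3.75,120+65/3.75,.109)), np.linalg.norm(px2w(c,180+300/3.75,120+65/3.75,.109)[:2]-C))
# high points by depth
v,u=np.mgrid[120:285,180:300]; K=c['mtx'];T=c['world_from_camera'];d=c['depth'][120:285,180:300]
P=np.stack([(u-K[0,2])/K[0,0]*d,-(v-K[1,2])/K[1,1]*d,-d],-1)@T[:3,:3].T+T[:3,3]
r=np.hypot(P[...,0]-C[0],P[...,1]-C[1])
s=(P[...,2]>.094)&(r>.075)&(r<.115)
k,l,st,ce=cv2.connectedComponentsWithStats(s.astype(np.uint8))
for i in range(1,k):
    p=P[l==i].mean(0); print('post',p.round(4),st[i,4],brg(C,p),np.linalg.norm(p[:2]-C))
s=(r>.17)&(r<.25)&(P[...,2]>.09)&(P[...,1]<-.13); p=P[s].mean(0); print('camera',p,s.sum(),brg(C,p))
# circle of disc top/white base
print('outline left/right', [px2w(c,180+x/3.75,120+y/3.75,.015).round(4)[:2] for x,y in((41,380),(386,380),(213,208),(213,552))])
E
```

```text
yel [ 0.5632 -0.2131] 42
red [ 0.497  -0.1028] 34
blue [ 0.6075 -0.0363] 31
C [ 0.58535253 -0.1247122 ] halfdist 0.09110643190152778 0.09098637115960331
yel -104.07117022527338
red 166.06216179405547
blue 75.92882977472655
ptr -17.86550705924382 0.10600284079248129
cam -18.077523064041113 0.20723507603538344
post [ 0.6652 -0.0779  0.1036] 24 30.39275199806738 0.0925992943039328
post [ 0.6338 -0.206   0.1055] 22 -59.19675704963007 0.09460305234872009
post [ 0.5369 -0.0458  0.1041] 23 121.54235150977829 0.09263637725475618
post [ 0.5049 -0.1742  0.1052] 19 -148.41354070823704 0.09450205847967202
camera [ 0.7818132  -0.18620591  0.10088059] 408 -17.380525855671465
outline left/right [array([ 0.5829, -0.0069]), array([ 0.5823, -0.2466]), array([ 0.704 , -0.1255]), array([ 0.4637, -0.127 ])]
```

```bash
cat >> h.py <<'E'
C=np.array([.585,-.126]); R=.094
def polar(th): t=np.radians(th); return C+R*np.array([np.cos(t),np.sin(t)])
def go(x,y,z,yb,base=None):
    s=ctrl.get_state(); Rm=s['tcp_rot']; p=s['ee_pos']
    d=Rm.T@(np.array([x,y,z])-p)/.4
    b=np.degrees(np.arctan2(Rm[1,1],Rm[0,1])); t=-((yb-b+180)%360-180)
    print('shift',d.round(4),'rotz',round(t/180,4),'dist',round(np.linalg.norm(d)*.4,3))
def arc(n,step,r=R):
    for i in range(1,n+1):
        f=np.radians(step*i); print([0,round(r*(1-np.cos(f))/.4,4),round(r*np.sin(f)/.4,4),0,0,0,round(-step*i/180,4)])
E
python3 - <<'E'
from h import *
x,y=polar(211);print(x,y); go(.44,-.26,.20,-59); go(x,y,.2,-59)
arc(8,6)
arc(8,5.5)
E
```

```text
0.5044262737340014 -0.17441357904154509
shift [ 0.8357 -0.5943  0.1117] rotz -0.0692 dist 0.413
shift [ 1.0565 -0.7459  0.1121] rotz -0.0692 dist 0.519
[0, np.float64(0.0013), np.float64(0.0246), 0, 0, 0, -0.0333]
[0, np.float64(0.0051), np.float64(0.0489), 0, 0, 0, -0.0667]
[0, np.float64(0.0115), np.float64(0.0726), 0, 0, 0, -0.1]
[0, np.float64(0.0203), np.float64(0.0956), 0, 0, 0, -0.1333]
[0, np.float64(0.0315), np.float64(0.1175), 0, 0, 0, -0.1667]
[0, np.float64(0.0449), np.float64(0.1381), 0, 0, 0, -0.2]
[0, np.float64(0.0604), np.float64(0.1572), 0, 0, 0, -0.2333]
[0, np.float64(0.0778), np.float64(0.1746), 0, 0, 0, -0.2667]
[0, np.float64(0.0011), np.float64(0.0225), 0, 0, 0, -0.0306]
[0, np.float64(0.0043), np.float64(0.0448), 0, 0, 0, -0.0611]
[0, np.float64(0.0097), np.float64(0.0667), 0, 0, 0, -0.0917]
[0, np.float64(0.0171), np.float64(0.088), 0, 0, 0, -0.1222]
[0, np.float64(0.0266), np.float64(0.1085), 0, 0, 0, -0.1528]
[0, np.float64(0.0379), np.float64(0.128), 0, 0, 0, -0.1833]
[0, np.float64(0.0511), np.float64(0.1463), 0, 0, 0, -0.2139]
[0, np.float64(0.066), np.float64(0.1632), 0, 0, 0, -0.2444]
```

>>> step_arm(steps=[[0.45, 0.8357, -0.5943, 0.1117, 0, 0, -0.0692], [0.45, 0.8357, -0.5943, 0.1117, 0, 0, -0.0692], [0.45, 0.8357, -0.5943, 0.1117, 0, 0, -0.0692], [0.45, 0.8357, -0.5943, 0.1117, 0, 0, -0.0692], [0.45, 0.8357, -0.5943, 0.1117, 0, 0, -0.0692], [0.45, 0.8357, -0.5943, 0.1117, 0, 0, -0.0692], [0.45, 0.8357, -0.5943, 0.1117, 0, 0, -0.0692], [0.45, 0.8357, -0.5943, 0.1117, 0, 0, -0.0692]], grip_force=20)

```text
time_s: 1.1
ee_pos: [0.4407, -0.2582, 0.1996]
tcp_rot: [[0.855, 0.519, -0.001], [0.519, -0.855, 0.002], [-0.0, -0.002, -1.0]]
contact_force: [0.1, -0.4, 0.3]
grip_width: 0.0386
grip_force: 0.0
```

Run:
```python
from h import *
x,y=polar(211); s=ctrl.get_state();print(s['ee_pos'],s['tcp_rot'].round(3),s['grip_width']); go(x,y,.15,-59);go(x,y,.08,-59)
```

```text
[ 0.44069724 -0.25817297  0.19962082] [[ 0.855  0.519 -0.001]
 [ 0.519 -0.855  0.002]
 [-0.    -0.002 -1.   ]] 0.038636492339890145
shift [ 0.2449 -0.0961  0.1242] rotz 0.0015 dist 0.116
shift [ 0.245  -0.0957  0.2992] rotz 0.0015 dist 0.159
```

>>> step_arm(steps=[[0.45, 0.245, -0.096, 0.124, 0, 0, 0], [0.45, 0.245, -0.096, 0.124, 0, 0, 0], [0.45, 0.245, -0.096, 0.124, 0, 0, 0], [0.45, 0.245, -0.096, 0.2, 0, 0, 0], [0.45, 0.245, -0.096, 0.25, 0, 0, 0], [0.45, 0.245, -0.096, 0.3, 0, 0, 0], [0.0, 0.245, -0.096, 0.3, 0, 0, 0], [0.0, 0.245, -0.096, 0.3, 0, 0, 0]])

```text
time_s: 2.1
ee_pos: [0.5033, -0.1785, 0.0806]
tcp_rot: [[0.857, 0.515, -0.002], [0.515, -0.857, -0.001], [-0.002, -0.0, -1.0]]
contact_force: [-2.1, -1.9, -4.1]
grip_width: 0.0113
grip_force: 20.5
```

Run:
```python
from h import *
s=ctrl.get_state();print(s['ee_pos'],s['grip_width'],s['grip_force'],s['contact_force'])
c=ctrl.camera('side');cv2.imwrite('pics/side1.png',cv2.resize(c['pixels'][130:270,170:390,::-1],None,fx=3,fy=3))
x,y=polar(211);go(x,y,.08,-59)
```

```text
[ 0.50332661 -0.17846467  0.08061297] 0.011265585494265004 20.49571394920349 [-2.09731506 -1.89593409 -4.14422045]
shift [ 0.0076 -0.0072  0.0015] rotz -0.0001 dist 0.004
```

View pics/side1.png

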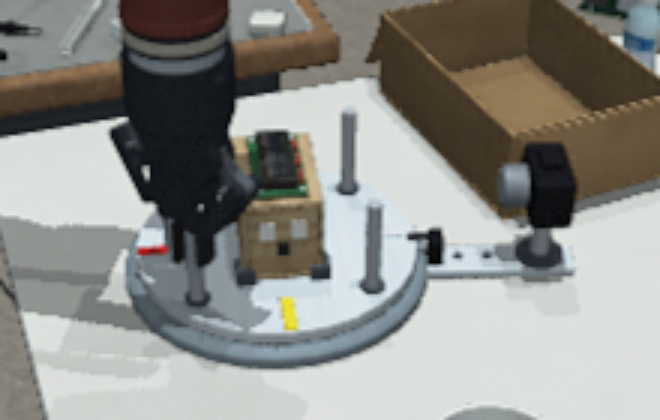

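The fingers hold post0, with the opening reading 11 mm. Holders, meter and pointer are all clear of the gripper, so I'll turn the disc now.

```bash
cat >> h.py <<'E'
def sweep(t1,n=8,g=0,z=.081,r=R):
    s=ctrl.get_state(); Rm=s['tcp_rot']; p=s['ee_pos']
    t0=brg(C,p)%360; b=np.degrees(np.arctan2(Rm[1,1],Rm[0,1])); r0=np.linalg.norm(p[:2]-C); print('now',t0,r0)
    for i in range(1,n+1):
        th=t0+(t1-t0)*i/n; rr=r0+(r-r0)*i/n; a=np.radians(th)
        q=np.array([*(C+rr*np.array([np.cos(a),np.sin(a)])),z]); d=Rm.T@(q-p)/.4
        t=-((th+90-b+180)%360-180)/180
        print([g]+[round(float(v),3) for v in d]+[0,0,round(float(t),3)])
E
python3 -c "
from h import *
sweep(258,8,r=.095)"
```

```text
now 212.70056903447923 0.09707204273810661
[0, 0.003, 0.024, -0.001, 0, 0, -0.041]
[0, 0.007, 0.047, -0.001, 0, 0, -0.072]
[0, 0.015, 0.07, -0.001, 0, 0, -0.104]
[0, 0.024, 0.092, -0.001, 0, 0, -0.135]
[0, 0.035, 0.113, -0.001, 0, 0, -0.167]
[0, 0.049, 0.132, -0.001, 0, 0, -0.198]
[0, 0.064, 0.15, -0.001, 0, 0, -0.23]
[0, 0.081, 0.166, -0.001, 0, 0, -0.261]
```

>>> step_arm(steps=[[0, 0.003, 0.024, 0, 0, 0, -0.041], [0, 0.007, 0.047, 0, 0, 0, -0.072], [0, 0.015, 0.07, 0, 0, 0, -0.104], [0, 0.024, 0.092, 0, 0, 0, -0.135], [0, 0.035, 0.113, 0, 0, 0, -0.167], [0, 0.049, 0.132, 0, 0, 0, -0.198], [0, 0.064, 0.15, 0, 0, 0, -0.23], [0, 0.081, 0.166, 0, 0, 0, -0.261]])

```text
time_s: 3.15
ee_pos: [0.5658, -0.2204, 0.0807]
tcp_rot: [[0.205, 0.979, -0.001], [0.979, -0.205, -0.004], [-0.005, 0.0, -1.0]]
contact_force: [-0.5, -6.3, -7.2]
grip_width: 0.0113
grip_force: 20.3
```

```bash
python3 -c "
from h import *
s=ctrl.get_state();print(s['ee_pos'],s['grip_width'],s['contact_force'])
m=marks(ctrl.camera('top'))
for k in m: print(k,brg(C,m[k][0]),m[k][1])
sweep(297,7,r=.095)"
```

```text
[ 0.56582647 -0.22044562  0.08069724] 0.0112558734108548 [-0.54632458 -6.33651626 -7.16269405]
red -147.21388534820204 13
blue 123.0156273182124 38
now 259.25319676132443 0.09638837267516567
[0, 0.002, 0.023, -0.001, 0, 0, -0.035]
[0, 0.006, 0.045, -0.001, 0, 0, -0.065]
[0, 0.012, 0.067, -0.001, 0, 0, -0.095]
[0, 0.02, 0.088, -0.001, 0, 0, -0.125]
[0, 0.03, 0.108, -0.001, 0, 0, -0.155]
[0, 0.042, 0.127, -0.001, 0, 0, -0.185]
[0, 0.056, 0.144, -0.001, 0, 0, -0.215]
```

>>> step_arm(steps=[[0, 0.002, 0.023, 0, 0, 0, -0.035], [0, 0.006, 0.045, 0, 0, 0, -0.065], [0, 0.012, 0.067, 0, 0, 0, -0.095], [0, 0.02, 0.088, 0, 0, 0, -0.125], [0, 0.03, 0.108, 0, 0, 0, -0.155], [0, 0.042, 0.127, 0, 0, 0, -0.185], [0, 0.058, 0.147, 0, 0, 0, -0.22], [0, 0.058, 0.147, 0, 0, 0, -0.22]])

```text
time_s: 4.2
ee_pos: [0.6311, -0.2108, 0.0808]
tcp_rot: [[-0.464, 0.886, 0.006], [0.886, 0.464, -0.007], [-0.009, 0.003, -1.0]]
contact_force: [5.8, -7.7, -11.3]
grip_width: 0.0115
grip_force: 20.2
```

```bash
python3 -c "
from h import *
s=ctrl.get_state();print(s['ee_pos'],s['grip_width'],s['contact_force'])
c=ctrl.camera('top');m=marks(c);np.save('pics/top1.npy',c,allow_pickle=True)
for k in m: print(k,brg(C,m[k][0]),m[k][1],np.linalg.norm(m[k][0]-C))
sweep(298.7,1,r=.095)
a=c['pixels'][150:230,210:290,::-1];b=ctrl.camera('side')['pixels'][180:260,290:370,::-1]
cv2.imwrite('pics/v1.png',cv2.resize(np.hstack([a,b]),None,fx=5,fy=5,interpolation=cv2.INTER_CUBIC))"
```

```text
[ 0.63110523 -0.21078575  0.08075276] 0.011455010657358997 [  5.76931559  -7.74307786 -11.26990716]
yel -16.158399689416598 2 0.0745284742347107
red -107.3494830682853 8 0.0748288316269267
now 298.41570483816207 0.09653183812773056
[0, 0.004, 0.001, -0.001, 0, 0, -0.006]
```

View pics/v1.png

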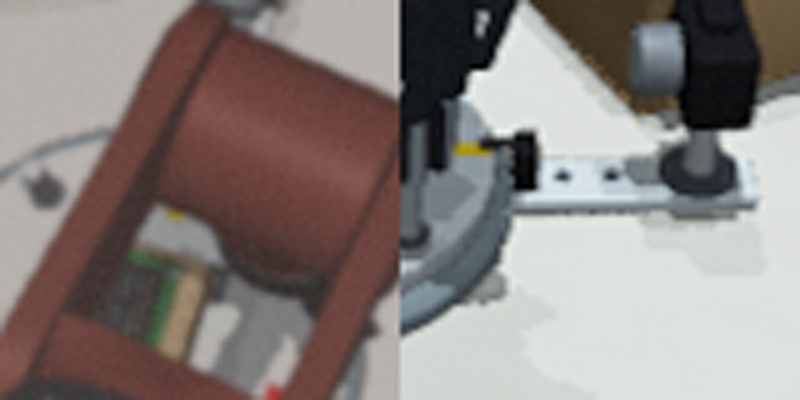

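Yellow sits at the pointer blade in the side view (470,150 in the crop). I'll let it rest, then release.

>>> step_arm(steps=[[0, 0, 0, 0, 0, 0, 0], [0, 0, 0, 0, 0, 0, 0], [0.45, 0, 0, 0, 0, 0, 0], [0.45, 0, 0, 0, 0, 0, 0], [0.45, 0, 0, 0, 0, 0, 0], [0.45, 0, 0, -0.05, 0, 0, 0], [0.45, 0, 0, -0.12, 0, 0, 0], [0.45, 0, 0, -0.2, 0, 0, 0]])

```text
time_s: 5.3
ee_pos: [0.6288, -0.207, 0.1627]
tcp_rot: [[-0.463, 0.886, 0.001], [0.886, 0.463, -0.0], [-0.0, 0.0, -1.0]]
contact_force: [1.4, -0.5, 0.8]
grip_width: 0.0384
grip_force: 0.0
```

```bash
python3 -c "
from h import *
s=ctrl.get_state();print(s['ee_pos'],s['contact_force'])
x,y=polar(207.5);go(x,y,.16,-62.5);go(*polar(245),.16,-62.5+38)"
```

```text
[ 0.62882724 -0.20698905  0.16273353] [ 1.40295253 -0.5221696   0.7855091 ]
shift [ 0.2306 -0.2383  0.0066] rotz 0.5006 dist 0.133
shift [ 0.0875 -0.19    0.0067] rotz 0.2895 dist 0.084
```

>>> step_arm(steps=[[0.45, 0.0875, -0.19, 0, 0, 0, 0.2895], [0.45, 0.0875, -0.19, 0, 0, 0, 0.2895], [0.45, 0.0875, -0.19, 0, 0, 0, 0.2895], [0.45, 0.0875, -0.19, 0, 0, 0, 0.2895], [0.45, 0.2306, -0.2383, 0, 0, 0, 0.5], [0.45, 0.2306, -0.2383, 0, 0, 0, 0.5], [0.45, 0.2306, -0.2383, 0, 0, 0, 0.5], [0.45, 0.2306, -0.2383, 0, 0, 0, 0.5]])

```text
time_s: 6.3
ee_pos: [0.502, -0.1695, 0.1625]
tcp_rot: [[0.854, 0.52, 0.002], [0.52, -0.854, -0.001], [0.001, 0.002, -1.0]]
contact_force: [0.4, 0.0, 0.1]
grip_width: 0.0386
grip_force: 0.0
```

```bash
python3 -c "
from h import *
s=ctrl.get_state();print(s['ee_pos'],s['contact_force'])
c=ctrl.camera('top');m=marks(c);np.save('pics/top2.npy',c,allow_pickle=True)
for k in m: print(k,brg(C,m[k][0]),m[k][1],np.linalg.norm(m[k][0]-C))
x,y=polar(207.5);go(x,y,.16,-62.5);go(x,y,.08,-62.5)
a=c['pixels'][150:230,210:290,::-1];b=ctrl.camera('side')['pixels'][180:260,290:370,::-1]
cv2.imwrite('pics/v2.png',cv2.resize(np.hstack([a,b]),None,fx=5,fy=5,interpolation=cv2.INTER_CUBIC))"
```

```text
[ 0.50202269 -0.16951314  0.16254551] [0.43080449 0.00713571 0.13049271]
yel -16.378363663732156 37 0.08915788938717915
red -107.55327762247165 16 0.08099804986554943
shift [-0.0008 -0.0011  0.0063] rotz 0.02 dist 0.003
shift [-0.0011 -0.0015  0.2063] rotz 0.02 dist 0.083
```

View pics/v2.png

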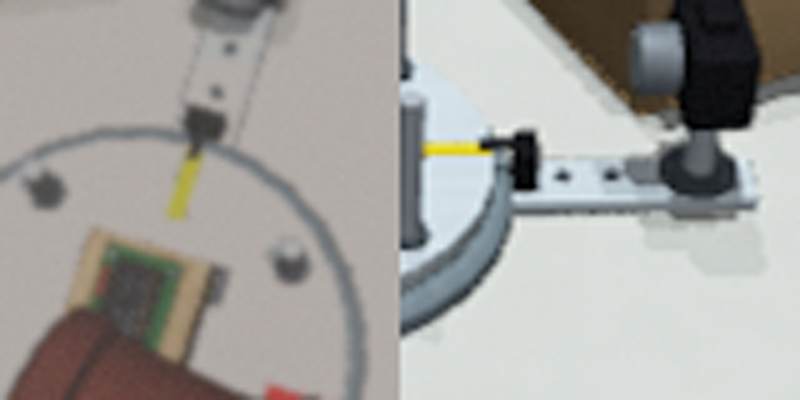

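Yellow's bar runs straight into the pointer tip in both views (crop pixels 194,155 and 485,148). Next is post3.

```bash
python3 -c "
from h import *
go(*polar(208.6),.08,-61.4)"
```

```text
shift [-0.0013  0.0029  0.206 ] rotz 0.0171 dist 0.082
```

>>> step_arm(steps=[[0.45, -0.001, 0.003, 0, 0, 0, 0.017], [0.45, -0.001, 0.003, 0.06, 0, 0, 0.017], [0.45, -0.001, 0.003, 0.13, 0, 0, 0.017], [0.45, -0.001, 0.003, 0.2, 0, 0, 0.017], [0.45, -0.001, 0.003, 0.205, 0, 0, 0.017], [0.0, -0.001, 0.003, 0.205, 0, 0, 0.017], [0.0, -0.001, 0.003, 0.205, 0, 0, 0.017], [0.0, -0.001, 0.003, 0.205, 0, 0, 0.017]])

```text
time_s: 7.4
ee_pos: [0.5027, -0.1712, 0.0802]
tcp_rot: [[0.878, 0.479, 0.002], [0.479, -0.878, -0.001], [0.001, 0.002, -1.0]]
contact_force: [-1.3, 0.8, 3.7]
grip_width: 0.0112
grip_force: 20.3
```

```bash
python3 -c "
from h import *
s=ctrl.get_state();print(s['ee_pos'],s['contact_force'],s['grip_width'])
sweep(255,8,r=.0955)"
```

```text
[ 0.50273942 -0.1712226   0.08021617] [-1.27292359  0.82140571  3.66650425] 0.011245860257739973
now 208.79971081579572 0.09387164860826595
[0, 0.001, 0.024, -0.002, 0, 0, -0.033]
[0, 0.004, 0.047, -0.002, 0, 0, -0.065]
[0, 0.009, 0.07, -0.002, 0, 0, -0.097]
[0, 0.017, 0.093, -0.002, 0, 0, -0.129]
[0, 0.027, 0.114, -0.002, 0, 0, -0.161]
[0, 0.04, 0.135, -0.002, 0, 0, -0.194]
[0, 0.054, 0.154, -0.002, 0, 0, -0.226]
[0, 0.07, 0.172, -0.002, 0, 0, -0.258]
```

>>> step_arm(steps=[[0, 0.001, 0.024, 0, 0, 0, -0.033], [0, 0.004, 0.047, 0, 0, 0, -0.065], [0, 0.009, 0.07, 0, 0, 0, -0.097], [0, 0.017, 0.093, 0, 0, 0, -0.129], [0, 0.027, 0.114, 0, 0, 0, -0.161], [0, 0.04, 0.135, 0, 0, 0, -0.194], [0, 0.054, 0.154, 0, 0, 0, -0.226], [0, 0.07, 0.172, 0, 0, 0, -0.258]])

```text
time_s: 8.4
ee_pos: [0.5612, -0.2162, 0.0802]
tcp_rot: [[0.256, 0.967, 0.003], [0.967, -0.256, 0.003], [0.004, 0.002, -1.0]]
contact_force: [1.2, 7.1, 3.2]
grip_width: 0.011
grip_force: 20.4
```

```bash
python3 -c "
from h import *
s=ctrl.get_state();print(s['ee_pos'],s['contact_force'])
sweep(298.6,7,r=.0955)"
```

```text
[ 0.56115999 -0.21624979  0.08022615] [1.18949859 7.07491161 3.24477563]
now 255.20297233885026 0.09334543909115883
[0, 0.001, 0.025, -0.002, 0, 0, -0.035]
[0, 0.004, 0.05, -0.002, 0, 0, -0.069]
[0, 0.01, 0.075, -0.002, 0, 0, -0.104]
[0, 0.019, 0.099, -0.002, 0, 0, -0.138]
[0, 0.03, 0.122, -0.002, 0, 0, -0.172]
[0, 0.044, 0.144, -0.001, 0, 0, -0.207]
[0, 0.06, 0.164, -0.001, 0, 0, -0.241]
```

>>> step_arm(steps=[[0, 0.001, 0.025, 0, 0, 0, -0.035], [0, 0.004, 0.05, 0, 0, 0, -0.069], [0, 0.01, 0.075, 0, 0, 0, -0.104], [0, 0.019, 0.099, 0, 0, 0, -0.138], [0, 0.03, 0.122, 0, 0, 0, -0.172], [0, 0.044, 0.144, 0, 0, 0, -0.207], [0, 0.06, 0.164, 0, 0, 0, -0.241], [0, 0.06, 0.164, 0, 0, 0, -0.241]])

```text
time_s: 9.4
ee_pos: [0.6296, -0.2084, 0.0802]
tcp_rot: [[-0.477, 0.879, -0.0], [0.879, 0.477, 0.005], [0.004, 0.002, -1.0]]
contact_force: [-2.9, 7.5, 7.1]
grip_width: 0.0114
grip_force: 20.6
```

```bash
python3 -c "
from h import *
s=ctrl.get_state();print(s['ee_pos'],s['contact_force'])
m=marks(ctrl.camera('top'))
for k in m: print(k,brg(C,m[k][0]),m[k][1],np.linalg.norm(m[k][0]-C))
sweep(298.6,1,r=.095)"
```

```text
[ 0.62957168 -0.2084077   0.08020451] [-2.93420209  7.48560106  7.07965307]
yel 73.00993723245439 45 0.09282892698660428
red -16.818117967347693 1 0.07615261058557059
blue -107.59812729189935 9 0.07523180738773919
now 298.288525620116 0.09368863357680603
[0, -0.003, 0.001, -0.002, 0, 0, -0.001]
```

>>> step_arm(steps=[[0, 0, 0, 0, 0, 0, 0], [0, 0, 0, 0, 0, 0, 0], [0.45, 0, 0, 0, 0, 0, 0], [0.45, 0, 0, 0, 0, 0, 0], [0.45, 0, 0, 0, 0, 0, 0], [0.45, 0, 0, -0.05, 0, 0, 0], [0.45, 0, 0, -0.12, 0, 0, 0], [0.45, 0, 0, -0.2, 0, 0, 0]])

```text
time_s: 10.45
ee_pos: [0.6289, -0.2118, 0.1604]
tcp_rot: [[-0.475, 0.88, 0.0], [0.88, 0.475, -0.0], [-0.0, 0.0, -1.0]]
contact_force: [-0.4, -0.8, 0.4]
grip_width: 0.0385
grip_force: 0.0
```

>>> step_arm(steps=[[0.45, 0.0875, -0.19, 0, 0, 0, 0.2895], [0.45, 0.0875, -0.19, 0, 0, 0, 0.2895], [0.45, 0.0875, -0.19, 0, 0, 0, 0.2895], [0.45, 0.0875, -0.19, 0, 0, 0, 0.2895], [0.45, 0.2306, -0.2383, 0, 0, 0, 0.5], [0.45, 0.2306, -0.2383, 0, 0, 0, 0.5], [0.45, 0.2306, -0.2383, 0, 0, 0, 0.5], [0.45, 0.2306, -0.2383, 0, 0, 0, 0.5]])

```text
time_s: 11.45
ee_pos: [0.5016, -0.1761, 0.1604]
tcp_rot: [[0.847, 0.531, 0.002], [0.531, -0.847, -0.001], [0.001, 0.002, -1.0]]
contact_force: [0.4, -0.2, -0.3]
grip_width: 0.0388
grip_force: 0.0
```

```bash
python3 -c "
from h import *
s=ctrl.get_state();print(s['ee_pos'],s['contact_force'])
c=ctrl.camera('top');m=marks(c)
for k in m: print(k,brg(C,m[k][0]),m[k][1],np.linalg.norm(m[k][0]-C))
go(*polar(208.2),.08,-61.8)
a=c['pixels'][150:230,210:290,::-1];b=ctrl.camera('side')['pixels'][180:260,290:370,::-1]
cv2.imwrite('pics/v3.png',cv2.resize(np.hstack([a,b]),None,fx=5,fy=5,interpolation=cv2.INTER_CUBIC))"
```

```text
[ 0.50162533 -0.1761211   0.1603893 ] [ 0.39425902 -0.17052183 -0.25494478]
yel 72.82970819150297 44 0.09236536240769572
red -16.54412391515212 34 0.08926866342800649
blue -107.29767207781259 18 0.08381044617698413
shift [ 0.0083 -0.0121  0.2009] rotz 0.0204 dist 0.081
```

View pics/v3.png

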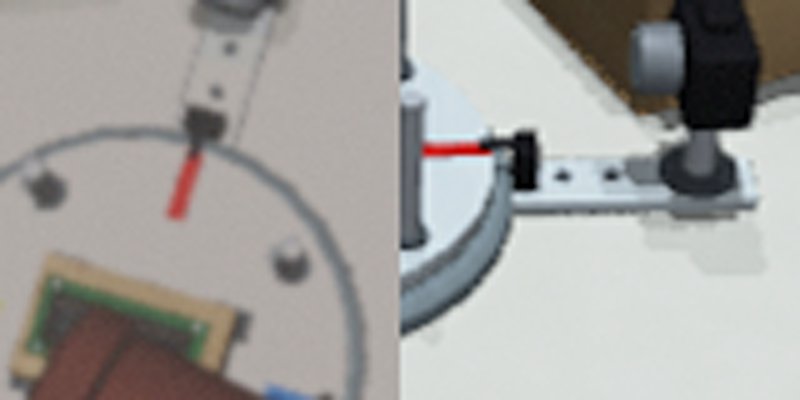

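Red now stands at the pointer (crop 194,155), and the meter is still seated. Post2 comes next.

>>> step_arm(steps=[[0.45, 0.008, -0.012, 0, 0, 0, 0.02], [0.45, 0.008, -0.012, 0.05, 0, 0, 0.02], [0.45, 0.008, -0.012, 0.12, 0, 0, 0.02], [0.45, 0.008, -0.012, 0.19, 0, 0, 0.02], [0.45, 0.008, -0.012, 0.2, 0, 0, 0.02], [0.0, 0.008, -0.012, 0.2, 0, 0, 0.02], [0.0, 0.008, -0.012, 0.2, 0, 0, 0.02], [0.0, 0.008, -0.012, 0.2, 0, 0, 0.02]])

```text
time_s: 12.55
ee_pos: [0.5021, -0.1705, 0.08]
tcp_rot: [[0.876, 0.483, 0.002], [0.483, -0.876, -0.001], [0.001, 0.002, -1.0]]
contact_force: [-1.0, 0.4, 2.1]
grip_width: 0.0115
grip_force: 20.3
```

```bash
python3 -c "
from h import *
s=ctrl.get_state();print(s['ee_pos'],s['contact_force'],s['grip_width'])
sweep(255,8,r=.0945)"
```

```text
[ 0.50212247 -0.17046788  0.08002178] [-1.01440067  0.38436242  2.13569304] 0.011519630148336277
now 208.21575226751514 0.09405358645823068
[0, 0.001, 0.024, -0.002, 0, 0, -0.029]
[0, 0.004, 0.048, -0.002, 0, 0, -0.061]
[0, 0.01, 0.071, -0.002, 0, 0, -0.094]
[0, 0.018, 0.094, -0.002, 0, 0, -0.126]
[0, 0.028, 0.116, -0.002, 0, 0, -0.159]
[0, 0.04, 0.136, -0.002, 0, 0, -0.191]
[0, 0.055, 0.155, -0.002, 0, 0, -0.224]
[0, 0.071, 0.173, -0.002, 0, 0, -0.256]
```

>>> step_arm(steps=[[0, 0.001, 0.024, 0, 0, 0, -0.029], [0, 0.004, 0.048, 0, 0, 0, -0.061], [0, 0.01, 0.071, 0, 0, 0, -0.094], [0, 0.018, 0.094, 0, 0, 0, -0.126], [0, 0.028, 0.116, 0, 0, 0, -0.159], [0, 0.04, 0.136, 0, 0, 0, -0.191], [0, 0.055, 0.155, 0, 0, 0, -0.224], [0, 0.071, 0.173, 0, 0, 0, -0.256]])

```text
time_s: 13.55
ee_pos: [0.5607, -0.2162, 0.08]
tcp_rot: [[0.257, 0.966, 0.002], [0.966, -0.257, 0.001], [0.002, 0.001, -1.0]]
contact_force: [0.2, 4.3, 3.5]
grip_width: 0.0112
grip_force: 20.5
```

```bash
python3 -c "
from h import *
s=ctrl.get_state();print(s['ee_pos'],s['contact_force'])
sweep(298.5,7,r=.0945)"
```

```text
[ 0.56073591 -0.21624689  0.08002672] [0.19510973 4.27200872 3.45769147]
now 254.95114042990866 0.09345184708367898
[0, 0.001, 0.025, -0.002, 0, 0, -0.034]
[0, 0.005, 0.051, -0.002, 0, 0, -0.068]
[0, 0.011, 0.075, -0.002, 0, 0, -0.103]
[0, 0.02, 0.099, -0.002, 0, 0, -0.137]
[0, 0.032, 0.122, -0.002, 0, 0, -0.172]
[0, 0.046, 0.143, -0.002, 0, 0, -0.206]
[0, 0.062, 0.163, -0.002, 0, 0, -0.241]
```

>>> step_arm(steps=[[0, 0.001, 0.025, 0, 0, 0, -0.034], [0, 0.005, 0.051, 0, 0, 0, -0.068], [0, 0.011, 0.075, 0, 0, 0, -0.103], [0, 0.02, 0.099, 0, 0, 0, -0.137], [0, 0.032, 0.122, 0, 0, 0, -0.172], [0, 0.046, 0.143, 0, 0, 0, -0.206], [0, 0.062, 0.163, 0, 0, 0, -0.241], [0, 0.062, 0.163, 0, 0, 0, -0.241]])

```text
time_s: 14.55
ee_pos: [0.63, -0.2082, 0.08]
tcp_rot: [[-0.475, 0.88, 0.001], [0.88, 0.475, 0.002], [0.001, 0.002, -1.0]]
contact_force: [-1.3, 5.0, 4.9]
grip_width: 0.012
grip_force: 20.7
```

```bash
python3 -c "
from h import *
s=ctrl.get_state();print(s['ee_pos'],s['contact_force'])
m=marks(ctrl.camera('top'))
for k in m: print(k,brg(C,m[k][0]),m[k][1],np.linalg.norm(m[k][0]-C))
sweep(298.6,1,r=.095)"
```

```text
[ 0.6299522  -0.20823971  0.08004932] [-1.34333788  4.99664818  4.90259457]
red 73.14853477958351 40 0.09314846979169344
now 298.5089740432416 0.09375149056877592
[0, -0.003, 0.0, -0.002, 0, 0, -0.002]
```

>>> step_arm(steps=[[0, 0, 0, 0, 0, 0, 0], [0, 0, 0, 0, 0, 0, 0], [0.45, 0, 0, 0, 0, 0, 0], [0.45, 0, 0, 0, 0, 0, 0], [0.45, 0, 0, 0, 0, 0, 0], [0.45, 0, 0, -0.05, 0, 0, 0], [0.45, 0, 0, -0.12, 0, 0, 0], [0.45, 0, 0, -0.25, 0, 0, 0]])

```text
time_s: 15.6
ee_pos: [0.6274, -0.2094, 0.1782]
tcp_rot: [[-0.474, 0.88, -0.004], [0.88, 0.474, 0.002], [0.003, -0.003, -1.0]]
contact_force: [0.9, -0.4, -0.4]
grip_width: 0.0387
grip_force: 0.0
```

```bash
python3 -c "
from h import *
c=ctrl.camera('top'); im=c['pixels'].astype(int)
m=((im[...,0]-im[...,1]>70)&(im[...,0]-im[...,2]>70)); m[:255]=0;m[278:]=0;m[:,:330]=0;m[:,356:]=0
v,u=np.nonzero(m);print(len(u),u.mean(),v.mean()); P=np.array([px2w(c,a,b) for a,b in zip(u,v)]);print(P.mean(0),np.median(P[:,2]),np.ptp(P,axis=0))
d=np.load('pics/top0.npy',allow_pickle=True).item()
x,y,_=px2w(c,u.mean(),v.mean(),np.median(P[:,2])); print(x,y)
go(x,y,.15,-60)"
```

```text
96 342.8854166666667 265.1145833333333
[ 0.46813379 -0.40054005  0.02190976] 0.021769105205904582 [0.02568059 0.02667156 0.01545663]
0.46812908763738414 -0.4005576509674344
shift [-0.2192 -0.5872  0.0964] rotz 0.4907 dist 0.254
```

>>> step_arm(steps=[[0, -0.2192, -0.5872, 0, 0, 0, 0.4], [0, -0.2192, -0.5872, 0, 0, 0, 0.4], [0, -0.2192, -0.5872, 0, 0, 0, 0.4], [0, -0.2192, -0.5872, 0, 0, 0, 0.4], [0, -0.2192, -0.5872, 0.05, 0, 0, 0.4], [0, -0.2192, -0.5872, 0.1, 0, 0, 0.4], [0, -0.2192, -0.5872, 0.1, 0, 0, 0.4], [0, -0.2192, -0.5872, 0.1, 0, 0, 0.4]])

```text
time_s: 16.65
ee_pos: [0.464, -0.3991, 0.1397]
tcp_rot: [[0.69, 0.724, 0.001], [0.724, -0.69, -0.001], [-0.0, 0.002, -1.0]]
contact_force: [-0.1, 0.2, 0.0]
grip_width: -0.0001
grip_force: 0.0
```

```bash
python3 -c "
from h import *
s=ctrl.get_state();print(s['ee_pos'],s['contact_force'],s['grip_width'])
c=ctrl.camera('top');m=marks(c)
for k in m: print(k,brg(C,m[k][0]),m[k][1],np.linalg.norm(m[k][0]-C))
go(.468,-.4005,.06,-43)
a=c['pixels'][150:230,210:290,::-1];b=ctrl.camera('side')['pixels'][250:330,220:300,::-1]
cv2.imwrite('pics/v4.png',cv2.resize(np.hstack([a,b]),None,fx=5,fy=5,interpolation=cv2.INTER_CUBIC))"
```

```text
[ 0.46404207 -0.39912095  0.13973999] [-0.13235764  0.18219033  0.02981117] -0.00011230328174252239
yel 162.13965422879357 43 0.09112478814025134
red 72.91167258960691 36 0.0930006993401697
blue -16.377257638318074 29 0.08939252254818487
shift [0.0041 0.0086 0.2   ] rotz -0.0031 dist 0.08
```

View pics/v4.png

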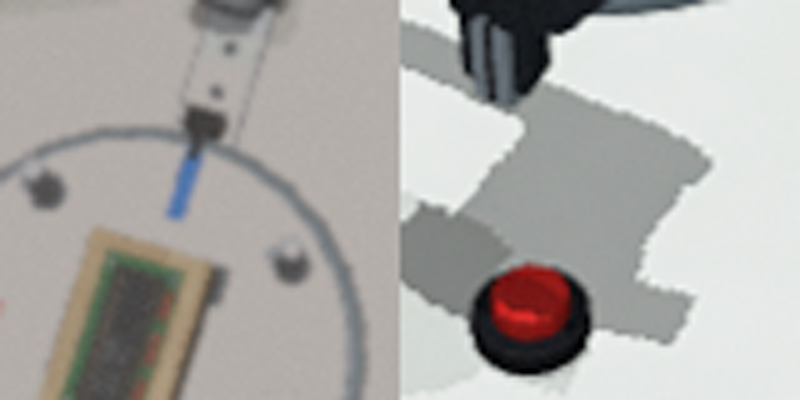

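Blue is at the pointer. Next I'll move the closed fingers down over the button.

>>> step_arm(steps=[[0, 0.004, 0.0086, 0.06, 0, 0, 0], [0, 0.004, 0.0086, 0.12, 0, 0, 0], [0, 0.004, 0.0086, 0.18, 0, 0, 0], [0, 0.004, 0.0086, 0.22, 0, 0, 0], [0, 0.004, 0.0086, 0.23, 0, 0, 0], [0, 0.004, 0.0086, 0.235, 0, 0, 0], [0, 0.004, 0.0086, 0.24, 0, 0, 0]])

```text
time_s: 17.62
ee_pos: [0.4681, -0.4005, 0.0437]
tcp_rot: [[0.69, 0.723, 0.001], [0.723, -0.69, -0.002], [-0.0, 0.002, -1.0]]
contact_force: [0.3, 0.5, 0.5]
grip_width: -0.0001
grip_force: 0.0
```

>>> step_arm(steps=[[0, 0, 0, 0.005, 0, 0, 0], [0, 0, 0, 0.01, 0, 0, 0], [0, 0, 0, 0.01, 0, 0, 0]])

```text
time_s: 18.0
ee_pos: [0.4673, -0.3996, 0.0385]
tcp_rot: [[0.691, 0.723, -0.0], [0.723, -0.691, 0.0], [0.0, -0.0, -1.0]]
contact_force: [-0.4, 0.2, 0.8]
grip_width: -0.0
grip_force: 0.0
```

>>> step_arm(steps=[[0, 0.001, 0.003, 0.005, 0, 0, 0], [0, 0.001, 0.003, 0.01, 0, 0, 0], [0, 0.001, 0.003, 0.01, 0, 0, 0]])

```text
time_s: 18.38
ee_pos: [0.4688, -0.4005, 0.0348]
tcp_rot: [[0.691, 0.723, 0.0], [0.723, -0.691, -0.0], [0.0, 0.001, -1.0]]
contact_force: [-0.2, -0.3, 1.0]
grip_width: -0.0003
grip_force: 0.8
```

>>> step_arm(steps=[[0, 0, 0, 0.005, 0, 0, 0], [0, 0, 0, 0.01, 0, 0, 0], [0, 0, 0, 0.01, 0, 0, 0]])

```text
time_s: 18.75
ee_pos: [0.4688, -0.4005, 0.0309]
tcp_rot: [[0.691, 0.723, 0.001], [0.723, -0.691, -0.001], [0.0, 0.001, -1.0]]
contact_force: [0.1, -0.3, 3.5]
grip_width: -0.0001
grip_force: 1.7
```

>>> step_arm(steps=[[0, 0, 0, 0.005, 0, 0, 0], [0, 0, 0, 0.005, 0, 0, 0]])

```text
time_s: 19.0
ee_pos: [0.4689, -0.4006, 0.03]
tcp_rot: [[0.691, 0.723, 0.0], [0.723, -0.691, -0.0], [-0.0, 0.0, -1.0]]
contact_force: [-1.1, 2.2, 9.6]
grip_width: 0.0002
grip_force: 4.6
```

>>> step_arm(steps=[[0, 0, 0, 0.004, 0, 0, 0], [0, 0, 0, 0.004, 0, 0, 0]])

```text
time_s: 19.25
ee_pos: [0.4689, -0.4006, 0.0298]
tcp_rot: [[0.69, 0.723, -0.0], [0.723, -0.69, 0.0], [-0.0, -0.0, -1.0]]
contact_force: [-4.3, 4.4, 17.7]
grip_width: 0.0001
grip_force: 8.1
```

The tool stopped at z 0.030 while the force climbed to 18 N, so the button is fully down. I'll lift off it.

>>> step_arm(steps=[[0, 0, 0, 0, 0, 0, 0], [0, 0, 0, -0.05, 0, 0, 0], [0, 0, 0, -0.1, 0, 0, 0], [0, 0, 0, -0.2, 0, 0, 0], [0, 0, 0, -0.3, 0, 0, 0], [0, 0, 0, -0.4, 0, 0, 0], [0, 0, 0, -0.4, 0, 0, 0], [0, 0, 0, -0.4, 0, 0, 0]])

```text
time_s: 20.25
ee_pos: [0.4681, -0.3999, 0.1867]
tcp_rot: [[0.691, 0.723, -0.001], [0.723, -0.691, 0.001], [0.0, -0.001, -1.0]]
contact_force: [0.3, 0.4, 0.5]
grip_width: -0.0002
grip_force: 0.0
```

```bash
python3 -c "
from h import *
s=ctrl.get_state();print(s['ee_pos'],s['contact_force'],s['time_s'])
c=ctrl.camera('top');m=marks(c)
for k in m: print(k,brg(C,m[k][0]),m[k][1])
b=ctrl.camera('side')
d=np.load('pics/side0.npy',allow_pickle=True).item()
for n,sl in (('mug',np.s_[260:340,308:365]),('flux',np.s_[335:380,290:320]),('btn',np.s_[298:328,230:262])):
  print(n,np.abs(b['pixels'][sl].astype(int)-d['pixels'][sl]).mean())
cv2.imwrite('pics/v5.png',b['pixels'][:,:,::-1])"
```

```text
[ 0.46807669 -0.39987105  0.18674451] [0.3032993  0.41201592 0.5266474 ] 20.25
yel 162.13965422879357 43
red 72.91167258960691 36
blue -16.45513848642472 28
mug 15.370760233918128
flux 15.016543209876543
btn 26.28263888888889
```

View pics/v5.png

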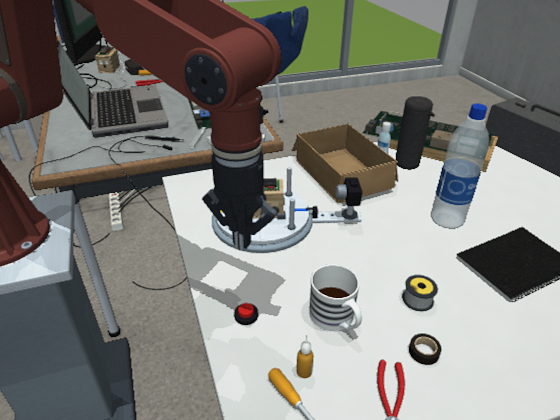

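The mug (334,297), flux bottle (305,360) and button (246,313) are where they began, and blue is still at the pointer. The arm is clear of everything.

```bash
python3 -c "
from plant import ctrl
print(ctrl.finish_job())"
```

```text
the job is handed in; nothing more can be done
None
```

I turned yellow, red and blue to the pointer in that order, each resting there for over half a second, then pushed the button fully down with blue at the pointer and let go. The meter stayed in its holders, the mug and flux bottle are where they were, and I handed the job in at about 20 s; the hand-in returned no verdict.

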